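# Gauge a plate: push it home, then press the sunken key

## Robot

A 6-joint arm with a two-finger parallel gripper is mounted at the origin on the work surface. World frame = base frame: x ahead of the robot, y to its left, z up, the work surface at z = 0. Lengths are in m, angles in rad, forces in N, time in s.
With the tool pointing down it reaches from about 0.375 to 0.975 m from the base axis. Payload 3.8 kg.
Tool frame: the origin (TCP) lies at the very end of the fingers, on their centre line; the grasp point (between the pads) lies 19 mm behind it; z points along the fingers, y is the direction in which the jaws open and shut (so a half turn about z gives the same grasp; the last joint's range is limited). The gripper opens to 85 mm and grips with 20 to 120 N. Pads are 22 mm wide; open, the fingers measure 114 mm over their backs; the gripper's body (76 mm by 85 mm) begins 54 mm behind the grasp point. The pads swing forward as they close: fully open they stand 13 mm farther back than shut.
Start: joints at [1.166, 0.264, 1.604, -0, 1.274, -0.037], TCP at [0.243, 0.63, 0.231] pointing down, gripper open.
Joint ranges: [-2.63, 2.63], [-0.94, 2.18], [0.31, 2.57], [-1.31, 4.45], [0, 2.66], [-2.55, 2.55]. Speed limits (rad/s): [2.57, 2.57, 3.14, 3.14, 3.14, 3.14].

## Interface

Orientations are given as a rotation vector (axis times angle).
In Python, from workcell import bot, viewer, finish_job gives the robot as it stands.
- The arm moves only by the tool servo_tool, never from a script. Its argument "plan" is a list that holds one entry, the list of rows, each a list of 6 numbers: the shift along the tool's x, y, z in cm, then the turn, a rotation vector about the tool's x, y, z in degrees. A call has 1 to 20 rows; each row is the pose to reach, as a shift and turn from the pose measured when the call began, along the tool's axes at that moment; what a row does not reach only later rows make up. A row lasts 1/12 s, in which the tool goes at most 41.7 mm and 7.16 degrees, less where a joint would pass 70% of its speed; a pose out of reach is approached as far as the arm can. A call with a gripper value outside its range is refused whole. "claw" is the finger opening in cm, from 0 to 8.54, set as the call begins (left out, the last holds). The fingers move at their own pace and stop on an object; "grip_force" is the grip in N (left out, the last holds). Time passes only in rows, so rows that repeat a pose let the fingers close. It gives the time, the measured TCP pose, the force and the opening at its end, in the units of the state.
- bot.read_state(): the state, without advancing time (a new reading comes with each control period).
- viewer.read_camera(name): name is "side" or "top" or "wrist"; returns a dict with "color" (420x560x3 uint8, red, green, blue), "fx", "fy", "cx", "cy" (pixels), "eye" and "rotation" of the camera in the world; the wrist camera has in their place "T_tool_cam" (4x4, takes a point from camera to tool coordinates, whose origin is the TCP and whose axes are the flange's). Camera axes: x right, y down, z forward; pixel columns grow to the right and rows downward; lengths in m; the calibration is good to about 2 mm. A picture is of the moment at which its call begins: read the wrist's pose just before it. There is no depth.
- finish_job(): hands the job in, once; it reports no verdict.
The state is a dict: "time": time; "q": joint angles; "joint_vel": joint speeds; "joint_torque": joint torques, N m; "tool_pos": TCP position; "tcp_rot": TCP orientation; "wrist_force": force on the tool from outside, world axes, zero at the start; "torque": the same for the moment, N m; "width": opening from 0.0 (shut) to 1.0 (fully open).
Only numpy, scipy, OpenCV 4.12 (cv2) and the standard library are available. Lean on these libraries where they do the work, as an engineer would, in place of code of your own. Each camera call takes 0.05 s, during which the arm holds its last target.

## Task

Check the dark plate that lies in the gauging nest: push it with the fingertips along the channel until it is fully home against the end stop, and only then reach down into the round well of the key box, press the sunken key fully down for a moment, and let it come up again. Do not pick the plate up; it must stay home. Leave the key in the square well alone, and everything else on the table where it stands.

Things in the scene. Friction and masses are not known exactly. Their poses are not given: they have to be found in the camera images.
- nest: Fixed aluminium gauging nest, 230 x 120 mm. Origin: centre of its underside, on the table; x runs along the channel towards the end stop, away from the robot within 0.3 rad; the -x end is open. Channel floor 6 mm above the table. Steel rails: inner faces at y = +-43 mm, outer +-55 mm, from x = -97.5 to 107.5 mm, tops 20 mm above the table.
- nest_stop (a point): Middle of the stop's face, at x = +95 mm of the nest, on the channel floor. The stop crosses the whole channel; its top is 28 mm above the table.
- plate: The plate to gauge: dark, flat, loose, 100 (x) x 80 (y) x 14 mm thick, 0.2 to 0.4 kg; a waist 54 mm wide in its long sides, straight full-width ends. Origin: centre of its underside. It starts on the channel floor between the rails, within 0.04 rad of the nest's x, 45 to 85 mm short of the stop. Fully home: origin at x = +45 mm of the nest. Slides with 1 to 4 N.
- round_box: Fixed grey key box, 110 x 110 x 54 mm (a 120 x 120 mm black foot plate, 6 mm thick, is under it), with the ROUND well. It stands left or right of the nest, turned by up to 0.5 rad. Origin at the centre of its underside, z up.
- round_well (a point): Centre of the mouth of the round well, in the top face of its box, 54 mm above the table. The well goes straight down, 46 mm in diameter and 42 mm deep; the key stands in its middle.
- round_key_top (a point): Centre of the top of the round key: a light 24 mm wide round cap in the middle of the round well; released, its top is 24 mm below the mouth (30 mm above the table). It is pushed straight down; it moves with the key.
- round_key (a joint): Travel of the round key, m: 0 released, 0.005 fully down. Spring: begins to move at about 1.5 N, fully down at about 4.5 N, springs back by itself.
- square_box: Fixed grey key box of the same size with the SQUARE well (46 x 46 mm), on the other side of the nest. Not to be used. Origin at the centre of its underside.
- square_key (a joint): Travel of the square key, m: 0 released, 0.005 fully down. To be left alone.
- spare_plate: Bystander: a second loose plate like the first, lying on the table near the robot, left. Origin under its centre, as for all bystanders but the brush.
- pad_stack: Bystander: stack of square cork pads 70 x 70 x 42 mm, beyond the nest, left.
- tape_roll: Bystander: roll of tape lying flat, 90 mm across, 25 mm high, beyond the nest, right.
- cup: Bystander: grey cup 76 mm across, 85 mm high, far left.
- cleaner: Bystander: bottle 60 mm across, 170 mm high, far left.
- brush: Bystander: brush lying on the table, far right. Origin on its length.
- gauge: Bystander: flat steel snap gauge about 130 x 40 x 10 mm, near the robot, right.
Mind the look-alikes: they are no part of the job. What is shaped like the plate but blue is not meant.

How it is judged:
By the outcome, as a careful person would: the job done as asked, in the order asked, and still so for the second after the job is handed in, with the robot touching nothing.
It also fails if it takes over 43 s, if anything falls off the work surface, if the arm or the gripper's body presses on something with over 40 N, if the wrist force passes 120 N, or if a joint passes its speed limit or range.

## Working session

There is one attempt and no reset: what is moved stays moved. The work goes in short steps, Python scripts to look and compute and a tool call to move; the robot and the scene stay as the last step left them, time stands still between calls to the robot, and variables do not carry over. Pictures are saved under pics/ and viewed, and the job is handed in when it is done.

Besides the shell and the picture viewer there is one more tool, called after "Emit:" by a JSON object that holds its "fn" and its "kwargs", one argument or row to a line. servo_tool: Moves the arm, as the interface text tells. Its arguments: {"type":"object","properties":{"plan":{"type":"array"},"claw":{"type":"number"},"grip_force":{"type":"number"}},"required":["plan"]}

```bash
ls; mkdir -p pics; python3 - <<'E'
from workcell import bot, viewer
import cv2
s=bot.read_state();print(s)
for n in ["top","side"]:
    r=viewer.read_camera(n);print(n,{k:(v.tolist() if hasattr(v,'tolist') else v) for k,v in r.items() if k!='color'})
    cv2.imwrite(f"pics/{n}0.png",r['color'][:,:,::-1])
E
```

```text
pics
{'time': 0.0, 'q': array([ 1.16612318e+00,  2.64750701e-01,  1.60539740e+00,  2.95852100e-05,
        1.27372256e+00, -3.69060795e-02]), 'joint_vel': array([-3.54480201e-04,  2.00084778e-03,  1.69740853e-03,  1.28415497e-03,
       -7.91069512e-06,  1.66774463e-05]), 'joint_torque': array([ 2.55017178e-03, -5.15091598e+01, -3.67319691e+01,  4.10257223e-05,
        1.28810757e-02,  3.93764594e-05]), 'tool_pos': array([0.2423853 , 0.62917556, 0.22995107]), 'tcp_rot': array([-0.5743539 , -3.08810658,  0.0034811 ]), 'wrist_force': array([-0.53175917,  0.64724213,  0.56695026]), 'torque': array([-0.00093238,  0.03904137,  0.01193401]), 'width': 1.001483835538945}
top {'fx': 526.2026506223139, 'fy': 526.2026506223139, 'cx': 283.1532611047767, 'cy': 205.54829108810603, 'eye': [0.3534876099554921, -0.019633687945052776, 1.7089328120566318], 'rotation': [-2.13776225858561, 2.1776970564537015, -0.13154305440723266]}
side {'fx': 439.5739130277293, 'fy': 439.5739130277293, 'cx': 286.93496069379773, 'cy': 212.55501772369604, 'eye': [0.4618702500902634, -0.9876710267697073, 0.9323878929840774], 'rotation': [-2.277153658761316, 0.11862686714931119, -0.03700955206029474]}
```

View pics/top0.png

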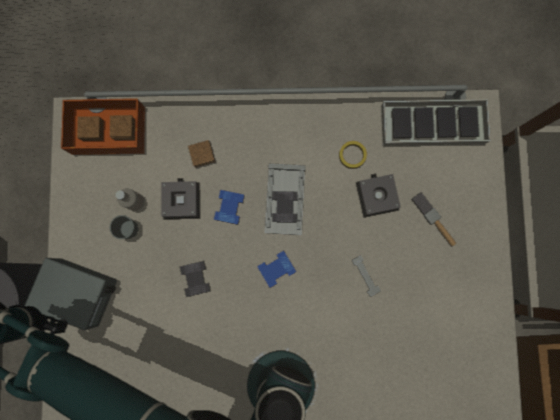

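View pics/side0.png

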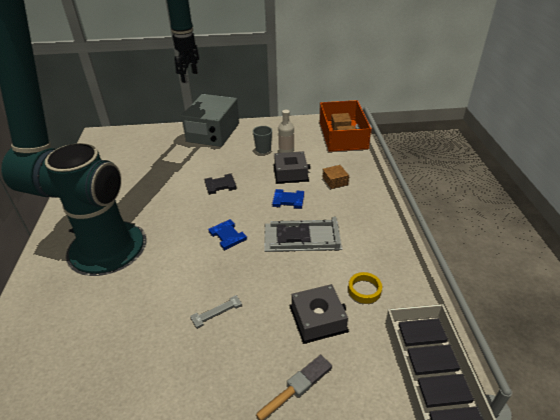

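The top view shows the nest at about (285,199) with the dark plate at about (286,207). The round-well box is on the right at (379,195), the square box on the left at (180,200), and two blue decoys lie nearby. Next I'll enlarge these.

```bash
cat > h.py <<'E'
import numpy as np, cv2
from scipy.spatial.transform import Rotation as R
def ray(cam,u,v,z):
    Rm=R.from_rotvec(cam['rotation']).as_matrix()
    d=Rm@np.array([(u-cam['cx'])/cam['fx'],(v-cam['cy'])/cam['fy'],1]);e=np.array(cam['eye'])
    return e+d*(z-e[2])/d[2]
def proj(cam,p):
    Rm=R.from_rotvec(cam['rotation']).as_matrix()
    c=Rm.T@(np.array(p)-cam['eye']);return cam['fx']*c[0]/c[2]+cam['cx'],cam['fy']*c[1]/c[2]+cam['cy']
top=dict(fx=526.2026506223139,fy=526.2026506223139,cx=283.1532611047767,cy=205.54829108810603,eye=[0.3534876099554921,-0.019633687945052776,1.7089328120566318],rotation=[-2.13776225858561,2.1776970564537015,-0.13154305440723266])
side=dict(fx=439.5739130277293,fy=439.5739130277293,cx=286.93496069379773,cy=212.55501772369604,eye=[0.4618702500902634,-0.9876710267697073,0.9323878929840774],rotation=[-2.277153658761316,0.11862686714931119,-0.03700955206029474])
E
python3 - <<'E'
import cv2
t=cv2.imread('pics/top0.png');s=cv2.imread('pics/side0.png')
def c(i,x,y,w,h,k,n):cv2.imwrite(n,cv2.resize(i[y:y+h,x:x+w],None,fx=k,fy=k,interpolation=cv2.INTER_CUBIC))
c(t,250,155,75,90,6.6,'pics/c1.png')
c(t,345,165,65,60,9,'pics/c2.png')
c(s,255,205,100,60,8,'pics/c3.png')
E
```

```text
(no output)
```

View pics/c1.png

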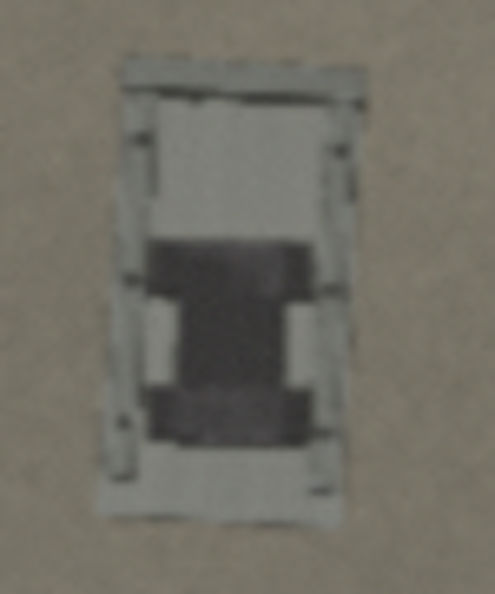

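View pics/c2.png

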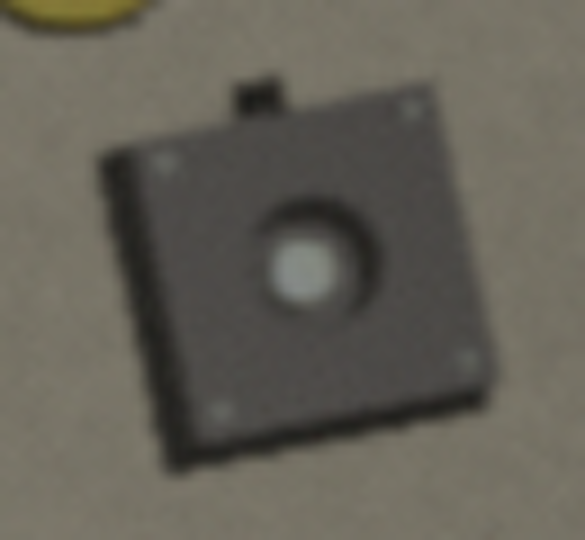

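View pics/c3.png

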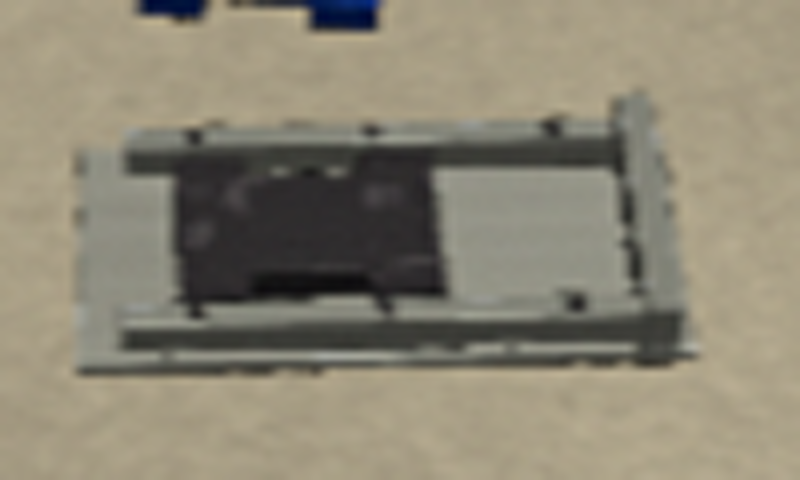

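Crop c1 shows the nest's near edge at (97,515) and (340,525), the stop's top front edge at y≈93 to 103, and the plate from y≈241 to 442. In c2 the box's top-face corners are about (133,148), (432,83), (494,385) and (190,450), the well's mouth is centred near (315,263), and the key is at (303,270).

```bash
python3 - <<'E'
from h import *
def f(x,y,k,ox,oy,z,cam=top):return ray(cam,(x+.5)/k-.5+ox,(y+.5)/k-.5+oy,z)
n=lambda x,y,z:f(x,y,6.6,250,155,z)
pts={'baseL':n(97,515,.006),'baseR':n(340,525,.006),'railLnear o':n(107,478,.02),'railL i':n(133,478,.02),'railR i':n(308,492,.02),'railR o':n(336,492,.02),
'stopL far':n(122,57,.028),'stopRfar':n(366,70,.028),'stopfront L':n(155,93,.028),'stopfront R':n(325,100,.028),
'plate nearL':n(147,438,.02),'near R':n(310,445,.02),'farL':n(150,241,.02),'farR':n(312,243,.02)}
for k,v in pts.items():print(k,v.round(4))
b=lambda x,y,z:f(x,y,9,345,165,z)
C=[b(*p,.054) for p in [(133,148),(432,83),(494,385),(190,450)]]
for c in C:print(c.round(4))
print('ctr',np.mean(C,0), 'well',b(317,263,.054),'key',b(303,270,.03))
s=lambda x,y,z:f(x,y,8,255,205,z,side)
for k,v in {'plate near far':s(177,165,.02),'pl far(+y)':s(432,165,.02),'pl far -y':s(440,297,.02),'pl near -y':s(180,297,.02),'base near+':s(78,152,.006),'base near-':s(78,370,.006),'stop':s(620,300,.028), 'stop+':s(612,100,.028),'stopr+':s(642,92,.028),'stopr-':s(682,310,.028)}.items():print(k,v.round(4))
E
```

```text
baseL [0.476  0.0425 0.006 ]
baseR [ 0.4689 -0.0767  0.006 ]
railLnear o [0.493  0.0369 0.02  ]
railL i [0.4927 0.0242 0.02  ]
railR i [ 0.4843 -0.061   0.02  ]
railR o [ 0.4841 -0.0746  0.02  ]
stopL far [0.7    0.0262 0.028 ]
stopRfar [ 0.6913 -0.0938  0.028 ]
stopfront L [0.6817 0.0103 0.028 ]
stopfront R [ 0.6766 -0.0733  0.028 ]
plate nearL [0.5122 0.0171 0.02  ]
near R [ 0.5073 -0.0624  0.02  ]
farL [0.6094 0.014  0.02  ]
farR [ 0.6069 -0.0656  0.02  ]
[ 0.6315 -0.2644  0.054 ]
[ 0.6529 -0.3712  0.054 ]
[ 0.5447 -0.3883  0.054 ]
[ 0.5237 -0.2805  0.054 ]
ctr [ 0.58822682 -0.32611799  0.054     ] well [ 0.5892213  -0.32783495  0.054     ] key [ 0.59020308 -0.32719187  0.03      ]
plate near far [0.5174 0.0156 0.02  ]
pl far(+y) [0.615  0.0046 0.02  ]
pl far -y [ 0.6082 -0.0676  0.02  ]
pl near -y [ 0.5126 -0.0569  0.02  ]
base near+ [0.4801 0.0429 0.006 ]
base near- [ 0.473  -0.0766  0.006 ]
stop [ 0.672  -0.0845  0.028 ]
stop+ [0.6884 0.0253 0.028 ]
stopr+ [0.7008 0.0286 0.028 ]
stopr- [ 0.6935 -0.0921  0.028 ]
```

```bash
cat >> h.py <<'E'
def move(s,pos,yaw=None):
    """tool y horizontal at angle: tool y=(-sin yaw,cos yaw), z down"""
    R0=R.from_rotvec(s['tcp_rot']).as_matrix()
    d=R0.T@(np.array(pos)-s['tool_pos'])*100
    y=np.array([-np.sin(yaw),np.cos(yaw),0]);z=np.array([0,0,-1.]);x=np.cross(y,z)
    t=R.from_matrix(R0.T@np.c_[x,y,z]).as_rotvec(degrees=True)
    print('shift cm',d.round(2),'turn',t.round(2),'pos',s['tool_pos'].round(4),'F',s['wrist_force'].round(2),'t',s['time'],'w',s['width'])
E
python3 - <<'E'
from h import *
from workcell import bot
s=bot.read_state();move(s,[.46,-.016,.20],-.07);print(R.from_rotvec(s['tcp_rot']).as_matrix().round(3))
E
```

```text
shift cm [-43.5  -52.38   3.11] turn [ -0.11  -0.02 -17.06] pos [0.2424 0.6293 0.2301] F [-0.37  0.08  0.66] t 0.1 w 1.0005636940085272
[[-0.933  0.36  -0.001]
 [ 0.36   0.933 -0.002]
 [ 0.    -0.002 -1.   ]]
```

Emit:
{"fn": "servo_tool", "kwargs": {
  "plan": [
    [[-43.5,-52.4,3.1,-0.1,0,-17],[-43.5,-52.4,3.1,-0.1,0,-17],[-43.5,-52.4,3.1,-0.1,0,-17],[-43.5,-52.4,3.1,-0.1,0,-17],[-43.5,-52.4,3.1,-0.1,0,-17],[-43.5,-52.4,3.1,-0.1,0,-17],[-43.5,-52.4,3.1,-0.1,0,-17],[-43.5,-52.4,3.1,-0.1,0,-17],[-43.5,-52.4,3.1,-0.1,0,-17],[-43.5,-52.4,3.1,-0.1,0,-17],[-43.5,-52.4,3.1,-0.1,0,-17],[-43.5,-52.4,3.1,-0.1,0,-17],[-43.5,-52.4,3.1,-0.1,0,-17],[-43.5,-52.4,3.1,-0.1,0,-17],[-43.5,-52.4,3.1,-0.1,0,-17],[-43.5,-52.4,3.1,-0.1,0,-17],[-43.5,-52.4,3.1,-0.1,0,-17],[-43.5,-52.4,3.1,-0.1,0,-17],[-43.5,-52.4,3.1,-0.1,0,-17],[-43.5,-52.4,3.1,-0.1,0,-17]]
  ],
  "claw": 3,
  "grip_force": 40
}}

```text
time: 1.77
tool_pos: [0.4593, -0.0155, 0.1997]
tcp_rot: [-0.112, -3.138, -0.001]
wrist_force: [0.1, -0.1, -0.1]
width: 0.351
```

```bash
python3 - <<'E'
from h import *
from workcell import bot,viewer
s=bot.read_state();move(s,[.485,-.018,.05],-.07);print(s['q'].round(3))
r=viewer.read_camera('wrist');cv2.imwrite('pics/w1.png',r['color'][:,:,::-1])
print({k:np.array(v).round(4).tolist() for k,v in r.items() if k!='color'})
np.savez('w1.npz',T=r['T_tool_cam'],K=[r['fx'],r['fy'],r['cx'],r['cy']],pos=s['tool_pos'],rot=s['tcp_rot'])
E
```

```text
shift cm [-2.6  -0.07 14.97] turn [ 0.02 -0.09 -0.07] pos [ 0.4593 -0.0155  0.1997] F [ 0.12 -0.09 -0.06] t 1.7667 w 0.35078036612219815
[-0.088 -0.128  2.081  0.     1.191 -1.588]
{'fx': 329.6713, 'fy': 329.6713, 'cx': 274.0553, 'cy': 210.4072, 'T_tool_cam': [[0.0009, -0.9544, -0.2984, 0.0767], [1.0, 0.001, -0.0003, 0.0001], [0.0006, -0.2984, 0.9544, -0.1423], [0.0, 0.0, 0.0, 1.0]]}
```

View pics/w1.png

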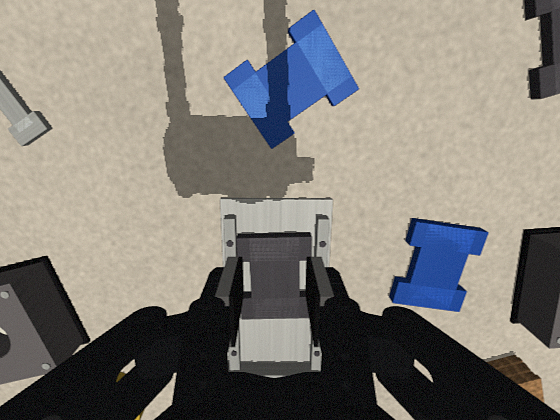

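The wrist view shows the nest's near edge at (221,198) and (332,198), the plate's near top edge at (247,234) and (310,233), and the fingers straddling the nest's middle. I'll triangulate these now.

```bash
cat >> h.py <<'E'
def wray(f,u,v,z):
    d=np.load(f);R0=R.from_rotvec(d['rot']).as_matrix();T=d['T'];fx,fy,cx,cy=d['K']
    e=R0@T[:3,3]+d['pos'];q=R0@T[:3,:3]@np.array([(u-cx)/fx,(v-cy)/fy,1])
    return e+q*(z-e[2])/q[2]
E
python3 - <<'E'
from h import *
import cv2
for n,u,v,z in [('baseL',221,198.5,.006),('baseR',332,198.5,.006),('railA o',225,214,.02),('railA i',236,214,.02),('railB i',317,214,.02),('railB o',328,214,.02),('plA',247,234,.02),('plB',310,233,.02)]:
    print(n,wray('w1.npz',u,v,z).round(4))
i=cv2.imread('pics/w1.png')[185:385,200:350];cv2.imwrite('pics/w1c.png',cv2.resize(i,None,fx=3,fy=3,interpolation=cv2.INTER_CUBIC))
E
```

```text
baseL [ 0.4702 -0.0724  0.006 ]
baseR [0.4784 0.0445 0.006 ]
railA o [ 0.4832 -0.0677  0.02  ]
railA i [ 0.484  -0.0564  0.02  ]
railB i [0.4899 0.0266 0.02  ]
railB o [0.4906 0.0378 0.02  ]
plA [ 0.5067 -0.0472  0.02  ]
plB [0.5102 0.0186 0.02  ]
```

View pics/w1c.png

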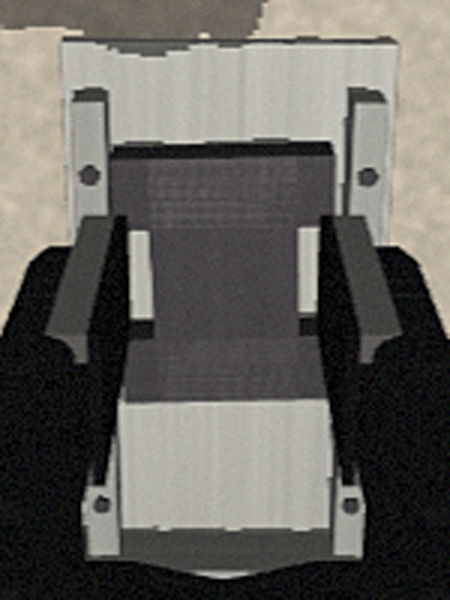

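```bash
python3 - <<'E'
from h import *
from workcell import bot
print(wray('w1.npz',274,237.2,.02),wray('w1.npz',274,232.7,.006))
s=bot.read_state();move(s,[.482,-.0166,.011],-.07)
E
```

```text
[ 0.51228857 -0.01927191  0.02      ] [ 0.51264721 -0.01930199  0.006     ]
shift cm [-2.3   0.   18.88] turn [ 0.02 -0.07 -0.01] pos [ 0.4593 -0.0151  0.1998] F [ 0.05 -0.37  0.28] t 1.8167 w 0.3504658147921576
```

Emit:
{"fn": "servo_tool", "kwargs": {
  "plan": [
    [[-2.3,0,4,0,0,0],[-2.3,0,8,0,0,0],[-2.3,0,12,0,0,0],[-2.3,0,15,0,0,0],[-2.3,0,17,0,0,0],[-2.3,0,18.3,0,0,0],[-2.3,0,18.9,0,0,0],[-2.3,0,18.9,0,0,0],[-2.3,0,18.9,0,0,0]]
  ]
}}

```text
time: 2.57
tool_pos: [0.4824, -0.0158, 0.0113]
tcp_rot: [-0.108, -3.139, -0.001]
wrist_force: [0.5, -1.4, 1.1]
width: 0.353
```

```bash
python3 - <<'E'
from h import *
from workcell import bot,viewer
s=bot.read_state();move(s,[.565,-.0224,.011],-.07)
r=viewer.read_camera('wrist');cv2.imwrite('pics/w2.png',r['color'][:,:,::-1])
E
```

```text
shift cm [-8.29 -0.1   0.02] turn [ 0.02 -0.05  0.08] pos [ 0.4824 -0.0158  0.0113] F [ 0.45 -1.36  1.06] t 2.5667 w 0.3533670990889001
```

View pics/w2.png

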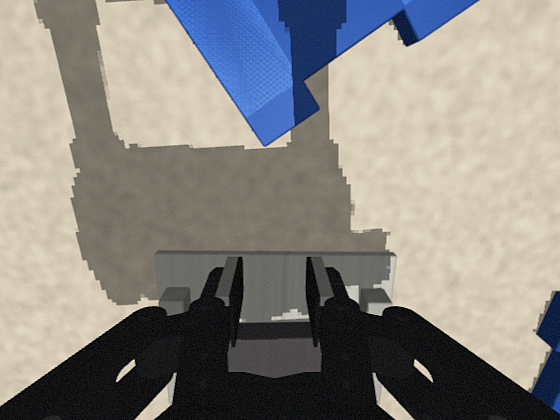

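Emit:
{"fn": "servo_tool", "kwargs": {
  "plan": [
    [[-0.6,0,0,0,0,0],[-1.2,0,0,0,0,0],[-1.6,0,0,0,0,0],[-2.0,0,0,0,0,0],[-2.4,0,0,0,0,0],[-2.8,0,0,0,0,0],[-3.2,-0.05,0,0,0,0],[-3.6,-0.05,0,0,0,0],[-4.0,-0.05,0,0,0,0],[-4.4,-0.05,0,0,0,0],[-4.8,-0.05,0,0,0,0],[-5.2,-0.05,0,0,0,0],[-5.6,-0.05,0,0,0,0],[-6.0,-0.05,0,0,0,0],[-6.4,-0.05,0,0,0,0],[-6.8,-0.1,0,0,0,0],[-7.2,-0.1,0,0,0,0],[-7.6,-0.1,0,0,0,0],[-7.9,-0.1,0,0,0,0],[-8.0,-0.1,0,0,0,0]]
  ]
}}

```text
time: 4.28
tool_pos: [0.5636, -0.0226, 0.0122]
tcp_rot: [0.108, 3.138, 0.0]
wrist_force: [-1.3, 0.7, -0.4]
width: 0.347
```

```bash
python3 - <<'E'
from h import *
from workcell import bot,viewer
s=bot.read_state();move(s,[.573,-.0229,.011],-.07)
r=viewer.read_camera('side');i=r['color'][205:265,255:355,::-1];cv2.imwrite('pics/s3.png',cv2.resize(i,None,fx=8,fy=8,interpolation=cv2.INTER_CUBIC))
E
```

```text
shift cm [-0.94  0.04  0.12] turn [0.02 0.08 0.06] pos [ 0.5636 -0.0226  0.0122] F [-1.34  0.72 -0.41] t 4.2833 w 0.34724798149891317
```

View pics/s3.png

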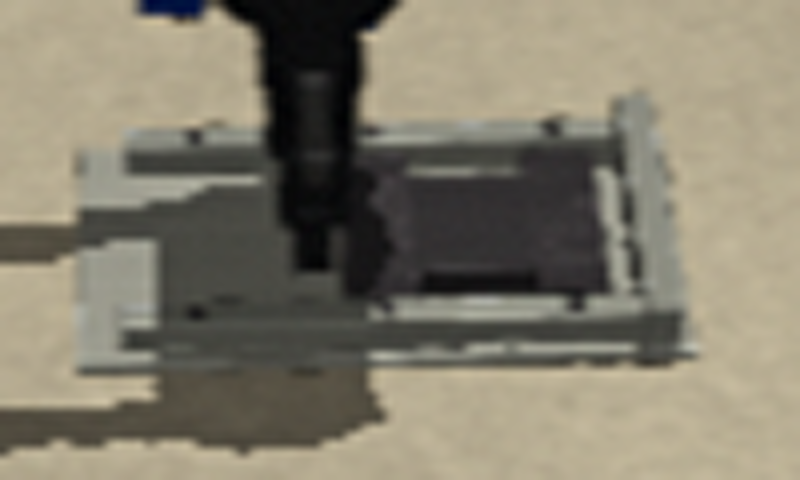

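The plate has moved to about 8–10 mm short of the stop (edge at x≈607, stop at about 630 in the crop). I'll go on slowly.

Emit:
{"fn": "servo_tool", "kwargs": {
  "plan": [
    [[-0.15,0,0,0,0,0],[-0.3,0,0,0,0,0],[-0.45,0,0,0,0,0],[-0.6,0,0,0,0,0],[-0.7,0,0,0,0,0],[-0.8,0,0,0,0,0],[-0.8,0,0,0,0,0]]
  ]
}}

```text
time: 4.92
tool_pos: [0.5719, -0.0232, 0.0122]
tcp_rot: [0.108, 3.138, 0.0]
wrist_force: [-1.2, -0.7, -1.1]
width: 0.348
```

Emit:
{"fn": "servo_tool", "kwargs": {
  "plan": [
    [[-0.1,0,0,0,0,0],[-0.2,0,0,0,0,0],[-0.2,0,0,0,0,0]]
  ]
}}

```text
time: 5.17
tool_pos: [0.5734, -0.0233, 0.0122]
tcp_rot: [0.108, 3.139, 0.001]
wrist_force: [-3.3, 0.6, 2.6]
width: 0.355
```

Emit:
{"fn": "servo_tool", "kwargs": {
  "plan": [
    [[-0.1,0,0,0,0,0],[-0.2,0,0,0,0,0],[-0.2,0,0,0,0,0]]
  ]
}}

```text
time: 5.42
tool_pos: [0.5735, -0.0233, 0.0121]
tcp_rot: [-0.108, -3.136, -0.001]
wrist_force: [-7.8, 0.6, 6.2]
width: 0.354
```

```bash
python3 - <<'E'
from h import *
from workcell import bot,viewer
s=bot.read_state();move(s,[.573,-.0229,.011],-.07)
r=viewer.read_camera('side');i=r['color'][205:265,255:355,::-1];cv2.imwrite('pics/s4.png',cv2.resize(i,None,fx=8,fy=8,interpolation=cv2.INTER_CUBIC))
E
```

```text
shift cm [0.05 0.03 0.11] turn [ 0.02 -0.21  0.06] pos [ 0.5735 -0.0233  0.0121] F [-7.82  0.59  6.15] t 5.4167 w 0.35400687542158965
```

View pics/s4.png

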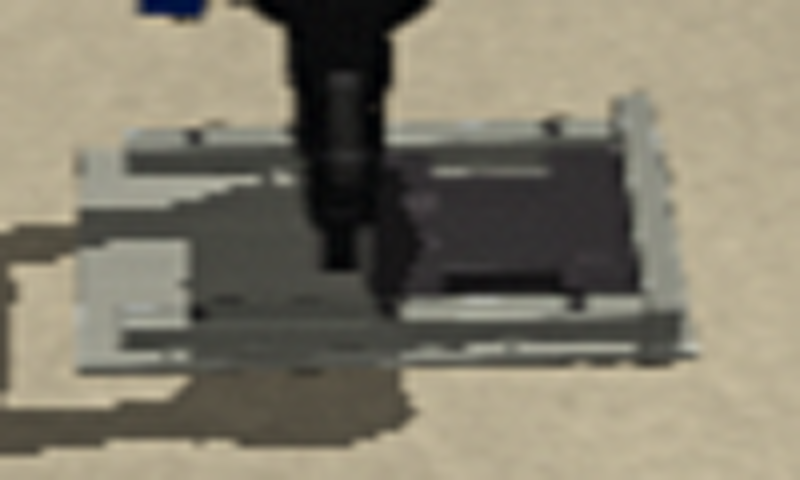

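The plate meets the stop, motion has stalled where I predicted, and the force is rising. One firmer push to seat it, then I'll back off and rise.

Emit:
{"fn": "servo_tool", "kwargs": {
  "plan": [
    [[-0.2,0,0,0,0,0],[-0.35,0,0,0,0,0],[-0.35,0,0,0,0,0]]
  ]
}}

```text
time: 5.72
tool_pos: [0.5735, -0.0232, 0.0118]
tcp_rot: [-0.108, -3.129, -0.001]
wrist_force: [-12.3, 0.5, 9.7]
width: 0.348
```

Emit:
{"fn": "servo_tool", "kwargs": {
  "plan": [
    [[0.3,0,0,0,0,0],[0.8,0,0,0,0,0],[1.5,0,0,0,0,0],[2.5,0,0,0,0,0],[2.5,0,-2,0,0,0],[2.5,0,-6,0,0,0],[2.5,0,-10,0,0,0],[2.5,0,-14,0,0,0],[2.5,0,-18,0,0,0],[2.5,0,-18,0,0,0],[2.5,0,-18,0,0,0]]
  ]
}}

```text
time: 6.63
tool_pos: [0.5529, -0.0219, 0.1962]
tcp_rot: [-0.108, -3.137, -0.0]
wrist_force: [-0.5, -0.1, -1.4]
width: 0.35
```

```bash
python3 - <<'E'
from h import *
from workcell import bot,viewer
s=bot.read_state();move(s,[.59,-.327,.18],-.07)
move(s,[.50,-.30,.20],-.07)
r=viewer.read_camera('side');i=r['color'][205:265,255:355,::-1];cv2.imwrite('pics/s5.png',cv2.resize(i,None,fx=8,fy=8,interpolation=cv2.INTER_CUBIC))
r=viewer.read_camera('wrist');cv2.imwrite('pics/w5.png',r['color'][:,:,::-1])
E
```

```text
shift cm [ -5.8  -30.18   1.6 ] turn [ 0.01 -0.13  0.07] pos [ 0.5529 -0.0219  0.1962] F [-0.53 -0.05 -1.36] t 6.6333 w 0.34969915838528126
shift cm [  3.37 -28.1   -0.38] turn [ 0.01 -0.13  0.07] pos [ 0.5529 -0.0219  0.1962] F [-0.53 -0.05 -1.36] t 6.6333 w 0.34969915838528126
```

View pics/s5.png

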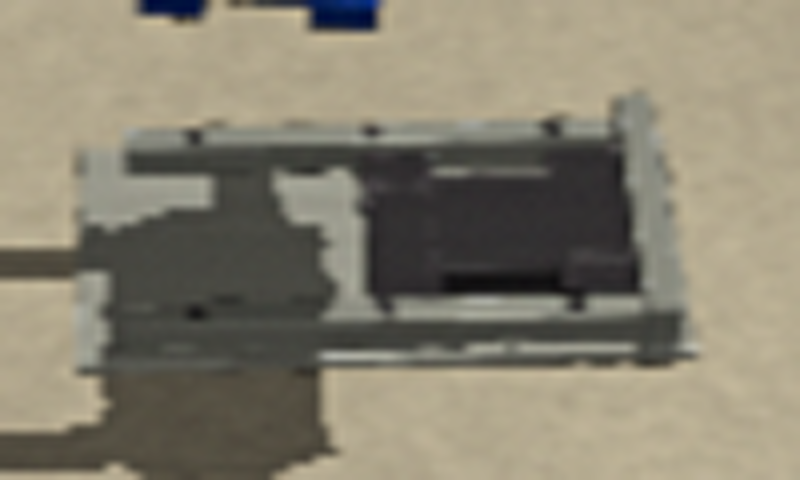

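View pics/w5.png

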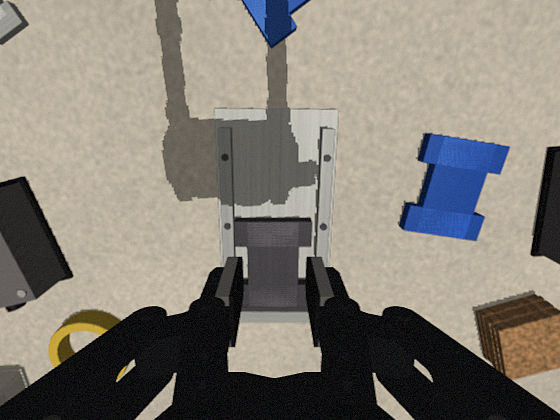

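The plate's far edge lies against the stop with no gap showing in the side crop. In the wrist view it sits at the end of the channel. Next is the round box: I'll shut the fingers and stand just beyond the well so the wrist camera can see it.

```bash
python3 - <<'E'
from h import *
from workcell import bot
move(bot.read_state(),[.65,-.327,.17],-.07)
E
```

```text
shift cm [-12.12 -29.77   2.01] turn [ 0.02 -0.65  0.07] pos [ 0.5498 -0.0217  0.1915] F [-0.42 -0.43 -1.06] t 6.7333 w 0.3528861823796573
```

Emit:
{"fn": "servo_tool", "kwargs": {
  "plan": [
    [[-12.1,-29.8,2,0,-0.6,0],[-12.1,-29.8,2,0,-0.6,0],[-12.1,-29.8,2,0,-0.6,0],[-12.1,-29.8,2,0,-0.6,0],[-12.1,-29.8,2,0,-0.6,0],[-12.1,-29.8,2,0,-0.6,0],[-12.1,-29.8,2,0,-0.6,0],[-12.1,-29.8,2,0,-0.6,0],[-12.1,-29.8,2,0,-0.6,0],[-12.1,-29.8,2,0,-0.6,0],[-12.1,-29.8,2,0,-0.6,0],[-12.1,-29.8,2,0,-0.6,0]]
  ],
  "claw": 0
}}

```text
time: 7.73
tool_pos: [0.6488, -0.3255, 0.1685]
tcp_rot: [-0.106, -3.136, -0.003]
wrist_force: [-0.7, -0.7, 0.1]
width: 0.0
```

```bash
python3 - <<'E'
from h import *
from workcell import bot,viewer
s=bot.read_state();move(s,[.59,-.327,.08],-.07);print(s['joint_vel'].round(3))
r=viewer.read_camera('wrist');cv2.imwrite('pics/w6.png',r['color'][:,:,::-1])
np.savez('w6.npz',T=r['T_tool_cam'],K=[r['fx'],r['fy'],r['cx'],r['cy']],pos=s['tool_pos'],rot=s['tcp_rot'])
r=viewer.read_camera('top');cv2.imwrite('pics/t6.png',cv2.resize(r['color'][155:245,250:325,::-1],None,fx=6.6,fy=6.6,interpolation=cv2.INTER_CUBIC))
E
```

```text
shift cm [ 5.83 -0.57  8.87] turn [ 0.11 -0.2   0.12] pos [ 0.6488 -0.3255  0.1685] F [-0.65 -0.68  0.07] t 7.7333 w 0.00043472860544449104
[ 0.008 -0.016 -0.006 -0.004 -0.003 -0.001]
```

View pics/w6.png

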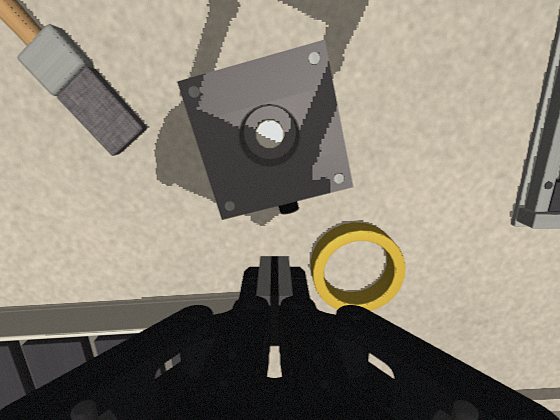

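View pics/t6.png

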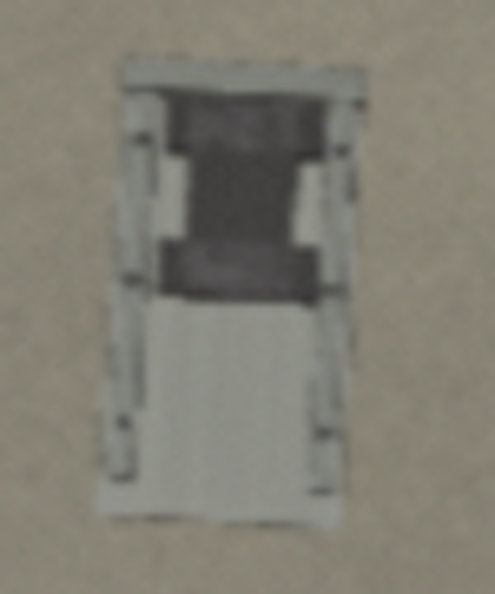

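The top crop shows the plate flush against the stop. In the wrist view the well mouth is centred at about (269,134), the key cap at about (270,133), and the box corners are (178,81), (326,40), (352,187) and (221,220).

```bash
python3 - <<'E'
from h import *
C=[wray('w6.npz',u,v,.054) for u,v in [(178,81),(326,40),(352,187),(221,220)]]
print(np.array(C).round(4),np.mean(C,0).round(4),[np.linalg.norm(C[i]-C[i-1]).round(4) for i in range(4)])
print(wray('w6.npz',269.5,134.5,.054),wray('w6.npz',270,133,.03))
i=cv2.imread('pics/w6.png')[90:180,225:315];cv2.imwrite('pics/w6c.png',cv2.resize(i,None,fx=6,fy=6,interpolation=cv2.INTER_CUBIC))
E
```

```text
[[ 0.5489 -0.3886  0.054 ]
 [ 0.5292 -0.2806  0.054 ]
 [ 0.6366 -0.262   0.054 ]
 [ 0.6573 -0.3696  0.054 ]] [ 0.593  -0.3252  0.054 ] [np.float64(0.11), np.float64(0.1098), np.float64(0.109), np.float64(0.1095)]
[ 0.59133914 -0.32489008  0.054     ] [ 0.59188763 -0.32479732  0.03      ]
```

View pics/w6c.png

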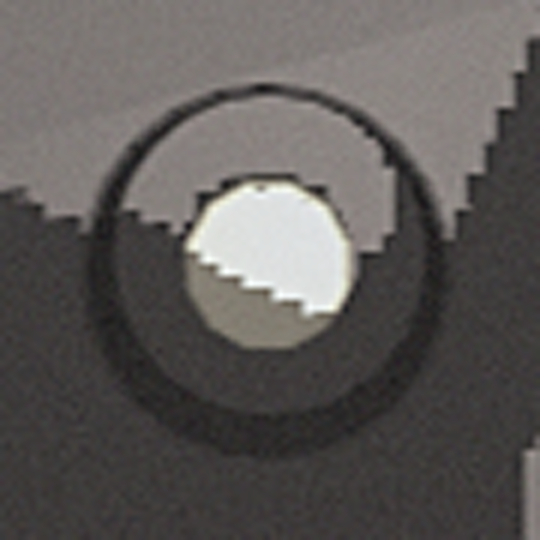

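```bash
python3 - <<'E'
from h import *
from workcell import bot
move(bot.read_state(),[.591,-.3255,.09],-.07)
E
```

```text
shift cm [ 5.82 -0.4   7.98] turn [ 0.05 -0.1   0.16] pos [ 0.6494 -0.3255  0.1697] F [-0.4  -0.64 -0.8 ] t 7.8333 w 0.000427394959862755
```

Emit:
{"fn": "servo_tool", "kwargs": {
  "plan": [
    [[3,-0.2,1,0,0,0],[5.8,-0.4,3,0,0,0],[5.8,-0.4,6,0,0,0],[5.8,-0.4,8,0,0,0],[5.8,-0.4,8,0,0,0],[5.8,-0.4,8,0,0,0]]
  ]
}}

```text
time: 8.33
tool_pos: [0.5902, -0.324, 0.089]
tcp_rot: [-0.104, -3.136, -0.004]
wrist_force: [0.2, -0.3, -0.2]
width: 0.005
```

```bash
python3 - <<'E'
from h import *
from workcell import bot,viewer
s=bot.read_state();move(s,[.591,-.3255,.034],-.07)
r=viewer.read_camera('wrist');cv2.imwrite('pics/w7.png',r['color'][:,:,::-1])
np.savez('w7.npz',T=r['T_tool_cam'],K=[r['fx'],r['fy'],r['cx'],r['cy']],pos=s['tool_pos'],rot=s['tcp_rot'])
E
```

```text
shift cm [-0.11 -0.16  5.5 ] turn [ 0.13 -0.24  0.22] pos [ 0.5902 -0.324   0.089 ] F [ 0.21 -0.29 -0.2 ] t 8.3333 w 0.004538803127221794
```

View pics/w7.png

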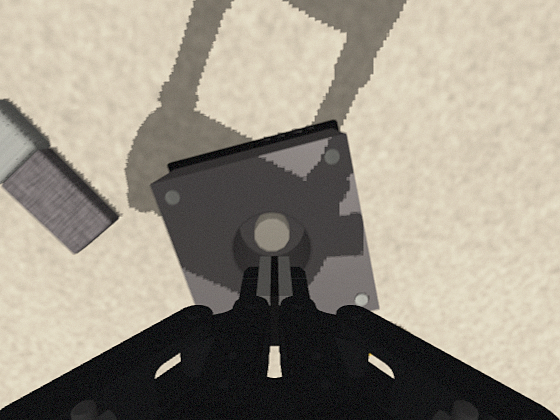

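```bash
python3 - <<'E'
from h import *
print(wray('w7.npz',272,232,.03),wray('w7.npz',272.3,248,.054))
from workcell import bot
move(bot.read_state(),[.591,-.325,.034],-.07)
E
```

```text
[ 0.59086885 -0.32523679  0.03      ] [ 0.59171794 -0.32501434  0.054     ]
shift cm [ 0.07 -0.02  5.68] turn [ 0.04 -0.05  0.22] pos [ 0.5918 -0.3249  0.0908] F [0.68 0.86 0.38] t 8.3833 w -0.001811036232534095
```

The key is at (0.591, −0.325) in both wrist views, and the top view is within 3 mm of that. I'm going straight down.

Emit:
{"fn": "servo_tool", "kwargs": {
  "plan": [
    [[0.05,0,1.5,0,0,0],[0.05,0,3,0,0,0],[0.05,0,4.2,0,0,0],[0.05,0,5.0,0,0,0],[0.05,0,5.5,0,0,0],[0.05,0,5.7,0,0,0],[0.05,0,5.7,0,0,0]]
  ]
}}

```text
time: 8.97
tool_pos: [0.5907, -0.3246, 0.0328]
tcp_rot: [-0.104, -3.138, -0.002]
wrist_force: [-0.9, 0.0, 0.4]
width: 0.002
```

Emit:
{"fn": "servo_tool", "kwargs": {
  "plan": [
    [[0,0,0.2,0,0,0],[0,0,0.4,0,0,0],[0,0,0.5,0,0,0],[0,0,0.5,0,0,0]]
  ]
}}

```text
time: 9.3
tool_pos: [0.5913, -0.3251, 0.0285]
tcp_rot: [-0.104, -3.139, -0.001]
wrist_force: [-0.6, 0.5, 2.2]
width: 0.0
```

Emit:
{"fn": "servo_tool", "kwargs": {
  "plan": [
    [[0,0,0.15,0,0,0],[0,0,0.3,0,0,0],[0,0,0.45,0,0,0],[0,0,0.6,0,0,0],[0,0,0.6,0,0,0]]
  ]
}}

```text
time: 9.72
tool_pos: [0.5915, -0.3252, 0.0249]
tcp_rot: [-0.104, -3.139, -0.001]
wrist_force: [-5.4, 2.4, 13.5]
width: 0.001
```

The key is fully down: z is 24.9 mm against an expected 25 mm, and the force is 13.5 N, well over 4.5 N. I'll hold briefly and then rise.

Emit:
{"fn": "servo_tool", "kwargs": {
  "plan": [
    [[0,0,0.2,0,0,0],[0,0,0.2,0,0,0],[0,0,0.2,0,0,0]]
  ]
}}

```text
time: 9.97
tool_pos: [0.5916, -0.3252, 0.0249]
tcp_rot: [-0.104, -3.139, -0.001]
wrist_force: [-5.0, 3.2, 12.3]
width: -0.001
```

Emit:
{"fn": "servo_tool", "kwargs": {
  "plan": [
    [[0,0,-0.3,0,0,0],[0,0,-0.8,0,0,0],[0,0,-1.6,0,0,0],[0,0,-3,0,0,0],[0,0,-5,0,0,0],[0,0,-8,0,0,0],[-2,0,-12,0,0,0],[-5,0,-14.5,0,0,0],[-6,0,-14.5,0,0,0],[-6,0,-14.5,0,0,0],[-6,0,-14.5,0,0,0]]
  ]
}}

```text
time: 10.88
tool_pos: [0.6519, -0.3291, 0.1704]
tcp_rot: [-0.103, -3.139, -0.0]
wrist_force: [-0.7, -0.3, -0.8]
width: 0.003
```

```bash
python3 - <<'E'
from h import *
from workcell import bot,viewer
s=bot.read_state();move(s,[.59,-.327,.08],-.07)
r=viewer.read_camera('wrist');cv2.imwrite('pics/w9.png',r['color'][:,:,::-1])
np.savez('w9.npz',T=r['T_tool_cam'],K=[r['fx'],r['fy'],r['cx'],r['cy']],pos=s['tool_pos'],rot=s['tcp_rot'])
r=viewer.read_camera('top');cv2.imwrite('pics/t9.png',r['color'][:,:,::-1])
E
```

```text
shift cm [ 6.18 -0.2   9.04] turn [ 0.01 -0.05  0.26] pos [ 0.6519 -0.3291  0.1704] F [-0.65 -0.35 -0.78] t 10.8833 w 0.003327681353171606
```

View pics/w9.png

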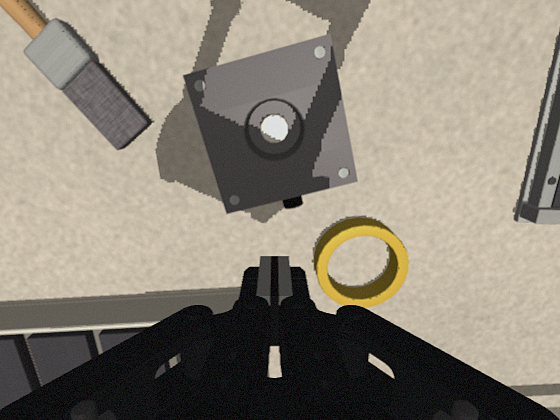

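View pics/t9.png

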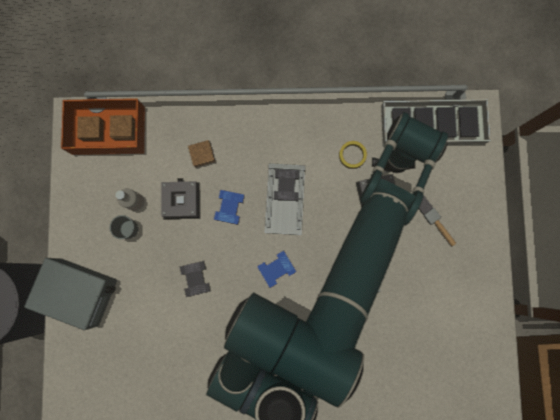

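The key cap is back in its earlier position relative to the well, about (274,128) inside a mouth at (274,129). The plate is still at the stop, and nothing else has moved. The arm is clear, so I'm handing in.

```bash
python3 -c "
from workcell import finish_job
print(finish_job())"
```

```text
the job is handed in; nothing more can be done
None
```

I pushed the dark plate home against the end stop with the fingertips, then pressed the round key fully down for about a third of a second and let it come up. I handed the job in at about 11 s of the 43 s allowed.

- **Plate:** The tool stalled at x = 0.5735 m, against 0.573 m expected for home, and the force rose to 12 N. The side and top pictures show no gap at the stop, and the plate was still there in the last top picture.
- **Key:** I pressed it to 24.9 mm above the table (25 mm expected when fully down) with 12 to 13 N. I checked that it came back up only by its place in the wrist picture, not by a direct reading of its travel.
- **Everything else:** The square key was not touched. In the last top picture nothing else had visibly moved, and the arm was clear with the wrist force reading near zero.
- **Where measurements disagreed:** The cameras differed by 2 to 4 mm on the nest and the round well. I used the wrist views for the final positions.

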